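Close up the slumped books with the rack's notched follower

TASK

The books in the desk rack have slumped: hold the red release bar up, slide the green follower along the rack until the books stand upright and its sprung plate is pressed in about half-way against them, without squeezing them hard. Then let the bar down so that it catches in the nearest notch and keeps the books held, let go of it, and leave everything else on the desk where it is.

Things in the scene. Friction and masses are not known exactly. Their poses are not given: they have to be found in the camera images.
- rack: Wooden desktop book rack, fixed: 454 mm long, 160 mm wide. Books stand on its floor, 14 mm above the desk; side walls 49 mm high carry a steel toothed rail each: round-topped teeth 6 mm apart, 12 mm high. Origin: centre of its underside; z up, y along the rack from the follower towards the books.
- follower: Green steel follower, a carriage that slides only along the rack, up to 190 mm from its start. Origin midway across the rack, at desk height; z up, +y along the rack towards the books, x across. With the release bar up it slides with about 1.5 N friction (more when fast); with the bar down it is locked in a notch with about 1 mm play.
- follower_front (a point): Point fixed to the follower where its sprung pressure plate (green, rubber face, 110 mm wide, 135 mm high) has its face when free: 50 mm ahead of the origin, 79 mm up. It does not move with the plate. The plate gives 12 mm towards the follower, then is hard on its stop; spring 1.4 N at first touch, 7 N half-way, 12 N at the stop.
- bar_grip (a point): Middle of the red grip of the release bar, a level bar across the follower's top (along its x): red part 100 mm long, 14 x 14 mm thick, 165 mm above the desk when down, 30 mm behind the follower's origin. Nothing beside it is higher than 135 mm but its own two legs, 72 mm either side. The books, beyond the plate, reach 190 mm.
- release_bar (a joint): Lift of the release bar (m): 0 down, pawls in a notch; clear of the teeth at 0.005; upper stop 0.014. Held down by 5 N, 6 N at the top. Notches are 6 mm apart; the follower starts locked in one. Let down over a tooth, the bar can ride on it at up to 0.005 until the follower is eased to the next notch.
- book_a: Dark blue hardback, against the dark wooden end block; 168 mm tall, 112 mm wide, 15 to 45 mm thick (not measured), 0.1 to 0.5 kg. Origin: mid-width on the lower edge of the cover turned away from the follower; z up the book. The three have slumped 10 degrees, tops away from the follower, against the fixed end block; pushing the row upright takes 2 to 5 N.
- book_b: Dark red hardback, the middle one; 160 mm tall, 112 mm wide, 15 to 45 mm thick (not measured), 0.1 to 0.5 kg. Origin: mid-width on the lower edge of the cover turned away from the follower; z up the book. The three have slumped 10 degrees, tops away from the follower, against the fixed end block; pushing the row upright takes 2 to 5 N.
- book_c: Cream hardback, nearest the follower, touched by its plate; 172 mm tall, 112 mm wide, 15 to 45 mm thick (not measured), 0.1 to 0.5 kg. Origin: mid-width on the lower edge of the cover turned away from the follower; z up the book. The three have slumped 10 degrees, tops away from the follower, against the fixed end block; pushing the row upright takes 2 to 5 N.
- model_car: Bystander: red die-cast model car, 40 x 90 x 38 mm, beside the rack. Origin at the centre of its underside.
- paperweight: Bystander: round brass paperweight, 62 mm across, 36 mm high, beside the rack. Origin at the centre of its underside.
- lying_book: Bystander: green book lying flat, 130 x 190 x 30 mm. Origin at the centre of its underside.
- mug: Bystander: blue mug, 80 mm across, 92 mm high. Origin at the centre of its underside.
- pen_cup: Bystander: dark steel pen cup with pens, 76 mm across, 165 mm high with the pens. Origin at the centre of its underside.
- stapler: Bystander: black stapler, 140 mm long, 45 mm high. Origin at the centre of its underside.
- tape_dispenser: Bystander: grey tape dispenser, 140 mm long, 80 mm high. Origin at the centre of its underside.
Things that resemble listed ones, but are neither listed nor needed, are in the scene too. Leave any purple look-alike of the book_b alone.

How it is judged:
On the way, in this order (a step that is already met when the one before it is completed fails the run):
1. the release bar is lifted clear of the notches (value of joint release_bar above 0.008 m), for 0.1 s.
2. with the bar held up, the follower's plate is pressed against the books (value of joint release_bar above 0.0055 m and contact force between follower and book_c above 3 N and angle between each of book_a, book_b, book_c's own z axis and vertical below 0.06 rad), for 0.2 s.
At the end, for the whole second after the job is handed in: The release bar is fully down (within 2.5 mm, pawls in a notch), the follower is still, all three books stand upright (within 3.4 degrees), and the follower's sprung plate presses on the cream book with 2.5 to 11 N (half-way is 7 N; the nearest notch either way is within this); nothing is held (value of joint release_bar below 0.0025 m and linear speed of follower below 0.005 m/s and contact force between follower and book_c between 2.5 and 11 N and angle between each of book_a, book_b, book_c's own z axis and vertical below 0.06 rad); the robot touches nothing.
It fails at once if the books are squeezed hard (over 15 N between the follower and the cream book) (contact force between follower and book_c above 15 N).
It fails at once if something else on the desk is pushed away (moved more than 25 mm) (distance of any of model_car, paperweight, lying_book, mug, pen_cup, stapler, tape_dispenser from where it was at the start of the episode above 0.025 m).
It also fails if it takes over 58 s, if anything falls off the work surface, if the arm or the gripper's body presses on something with over 40 N, if the wrist force passes 120 N, or if a joint passes its speed limit or range.

ROBOT

A 6-joint arm with a two-finger parallel gripper is mounted at the origin on the work surface. World frame = base frame: x ahead of the robot, y to its left, z up, the work surface at z = 0. Lengths are in m, angles in rad, forces in N, time in s.
With the tool pointing down it reaches from about 0.4 to 0.825 m from the base axis. Payload 7 kg.
Tool frame: the origin (TCP) lies on the centre line of the jaws, within the pads' length; the fingertips stand tip_reach ahead of it and the grasp point (between the pads) is the TCP (tip_reach is the distance from the TCP to the fingertips, in m); z points along the fingers, y is the line along which they close (so a half turn about z gives the same grasp; the last joint's range is limited). The gripper opens to 88 mm and grips with 3 to 60 N. Pads are 19 mm wide; open, the fingers measure 130 mm over their backs; the gripper's body (78 mm by 193 mm) begins 47 mm behind the grasp point.
Start: joints at [-0.923, 0.359, 0.012, 0, -1.224, -0.288], TCP at [0.238, -0.632, 0.246] pointing down, gripper open.
Joint ranges: [-3.07, 3.07], [-1.43, 2.12], [-1.02, 1.25], [-3.03, 1.67], [-3.05, -0], [-3.03, 3.03]. Speed limits (rad/s): [2.39, 2.39, 3.01, 3.14, 3.14, 3.14].

INTERFACE

Orientations are given as [roll, pitch, yaw] about the fixed x, y, z axes, in that order (R = Rz(yaw) Ry(pitch) Rx(roll)).
In Python, from station import get_state, grab_frame, calibration, job_done, find_in, mark_of, tip_reach gives the robot as it stands.
- The arm moves only by the shell command python3 -m handwheel 'ROWS' [OPENING] [FORCE]. ROWS is JSON, a list of rows, each an object with "delta_pos": the shift along the world's x, y, z in units of 30 mm (1.0 is 30 mm), a list of three; "dr": the turn, a rotation vector about the world's x, y, z in degrees, a list of three. In form: [{"delta_pos": [tx, ty, tz], "dr": [rx, ry, rz]}, ...]. A call has 1 to 10 rows; each row shifts and turns the commanded pose from where the row before left it; what a row does not reach is not made up. A row lasts 1/10 s, in which the tool goes at most 50 mm and 8.59 degrees, less where a joint would pass 70% of its speed; a pose out of reach is approached as far as the arm can. A call is refused whole if a number of a shift passes 1 or a number of a turn 8.59, either way. A call with a gripper value outside its range is refused whole. OPENING is the closure, from -1 (fully open) to 1 (shut), set as the call begins (- or left out, the last holds). The fingers move at their own pace and stop on an object; FORCE is the grip in N (left out, the last holds). Time passes only in rows, so rows that do not move let the fingers close. It gives the time, the measured TCP pose, the force, the opening and the grip force at its end, in the units of the state.
- get_state(): the state, without advancing time (a new reading comes with each control period).
- grab_frame(name): name is "scene" or "top" or "wrist"; returns the picture (384x512x3 uint8, red, green, blue); there is no depth.
- calibration(name): a dict with "fx", "fy", "cx", "cy" (pixels), "k1" (the pictures are not rectified: a ray, as slopes to the right and down, at radius r is drawn at 1 + k1 r^2 times it, then the intrinsics apply), "extrinsics" (4x4, takes a point from world to camera coordinates). Camera axes: x right, y down, z forward; pixel columns grow to the right and rows downward; lengths in m; the calibration is good to about 2 mm. A picture is of the moment at which its call begins: read the wrist's pose just before it. calibration takes no time and is no camera call; for the wrist camera it gives the pose at the moment of the call.
- job_done(): hands the job in; it is judged then, once.
Trained networks look in the newest picture that a camera, given by its name, has taken for a name from the list of things; names that differ only in an ending like _2 or _b are one class to them, and where a whole thing is asked for, a point or a joint stands for the part that bears it (a point fixed in the world has none). Each returns a list of dicts, best first, with "conf" (0 to 1); they miss things now and then, are a little off and sometimes report something else, mostly with a low value. They report only what shows in the picture. A call takes as long as a camera call. They do not tell look-alikes from the thing itself.
- find_in(camera, query): "location" ([column, row] in pixels, amid what is visible of it).
- mark_of(camera, query): "location" ([column, row] in pixels: a listed point, or the origin of a listed thing).
The state is a dict: "t": time; "q": joint angles; "qd": joint speeds; "joint_efforts": joint torques, N m; "eef_pos": TCP position; "ee_rot": TCP orientation; "force": force on the tool from outside, world axes, zero at the start; "moment": the same for the moment, N m; "width": finger opening in m; "gripper_force": force on a finger pad.
Only numpy, scipy, OpenCV 4.12 (cv2) and the standard library are available. Lean on these libraries where they do the work, as an engineer would, in place of code of your own. Each camera call takes 0.05 s, during which the arm holds its last target. There are 200 camera calls.

## Working session

There is one attempt and no reset: what is moved stays moved. The work goes in short steps, Python scripts to look and compute and a shell command to move; the robot and the scene stay as the last step left them, time stands still between calls to the robot, and variables do not carry over. Pictures are saved under pics/ and viewed, at most 10 in all, crops included, and the job is handed in when it is done.

```bash
mkdir -p pics
cat > h.py <<'E'
import numpy as np, cv2
from station import *
def ray(cam,px,cal=None):
    c=cal or calibration(cam); E=np.array(c["extrinsics"])
    d=np.array([(px[0]-c["cx"])/c["fx"],(px[1]-c["cy"])/c["fy"]]); u=d.copy()
    for _ in range(20): u=d/(1+c["k1"]*(u@u))
    R=E[:3,:3]; o=-R.T@E[:3,3]; return o,R.T@np.r_[u,1]
def atz(cam,px,z,cal=None):
    o,d=ray(cam,px,cal); return o+d*(z-o[2])/d[2]
def proj(cam,P):
    c=calibration(cam);E=np.array(c["extrinsics"]);p=E[:3,:3]@P+E[:3,3];u=p[:2]/p[2];u=u*(1+c["k1"]*(u@u));return u*[c["fx"],c["fy"]]+[c["cx"],c["cy"]]
def tri(A,B):
    (a,d),(b,e)=A,B; s=np.linalg.lstsq(np.c_[d,-e],b-a,rcond=None)[0]
    p,q=a+s[0]*d,b+s[1]*e; return (p+q)/2,np.linalg.norm(p-q)
E
python3 - <<'E'
from h import *
ims=[]
for c in("scene","top"):
    im=grab_frame(c); cv2.imwrite(f"pics/{c}0.png",im[...,::-1])
    print(c,calibration(c)["extrinsics"])
    for q in("bar_grip","follower","follower_front","rack","book_a","book_b","book_c"):
        print(q,[(np.round(r["location"]),round(r["conf"],2)) for r in mark_of(c,q)[:3]])
print(tip_reach, get_state())
E
```

```text
scene [[ 0.0693317   0.99754684  0.00966556 -0.04453319]
 [ 0.77080003 -0.04741657 -0.63531015 -0.2671471 ]
 [-0.63329332  0.05149735 -0.7721966   2.00318734]
 [ 0.          0.          0.          1.        ]]
bar_grip [(array([204., 193.]), 0.59), (array([134., 278.]), 0.38)]
follower [(array([218., 223.]), 0.65), (array([385., 208.]), 0.56)]
follower_front [(array([229., 210.]), 0.94), (array([276., 256.]), 0.31)]
rack [(array([257., 225.]), 0.67), (array([283., 218.]), 0.41)]
book_a [(array([300., 219.]), 0.86), (array([337., 140.]), 0.73), (array([281., 220.]), 0.61)]
book_b [(array([300., 219.]), 0.86), (array([337., 140.]), 0.73), (array([281., 220.]), 0.61)]
book_c [(array([300., 219.]), 0.86), (array([337., 140.]), 0.73), (array([281., 220.]), 0.61)]
top [[ 7.31747106e-04 -9.99993917e-01  3.41024877e-03 -4.70105131e-03]
 [-9.97770410e-01 -9.57697550e-04 -6.67329953e-02  4.43020083e-01]
 [ 6.67358554e-02 -3.35381364e-03 -9.97765041e-01  1.58991651e+00]
 [ 0.00000000e+00  0.00000000e+00  0.00000000e+00  1.00000000e+00]]
bar_grip [(array([291., 188.]), 0.44)]
follower [(array([
[... 414 characters left out ...]
 (array([216., 187.]), 0.59)]
0.019 {'t': 0.8, 'q': array([-9.22900444e-01,  3.58551846e-01,  1.19009271e-02,  3.81992165e-06,
       -1.22410703e+00, -2.88088631e-01]), 'qd': array([ 0.00074185, -0.00019841,  0.00134867, -0.00086391, -0.00071064,
       -0.00062037]), 'joint_efforts': array([ 5.57393723e-04, -5.82287979e+01,  2.93279171e+01,  7.00226694e+00,
        1.23171430e-02, -3.15503451e-05]), 'eef_pos': array([ 0.23762757, -0.63176237,  0.2455935 ]), 'ee_rot': array([-3.14155483e+00,  7.46070645e-06, -2.78178410e+00]), 'force': array([-0.42650828, -0.67107531,  0.24324307]), 'moment': array([ 0.03003622,  0.02202192, -0.03164933]), 'gripper_force': 0.0, 'width': 0.08735214474364789}
```

View pics/scene0.png

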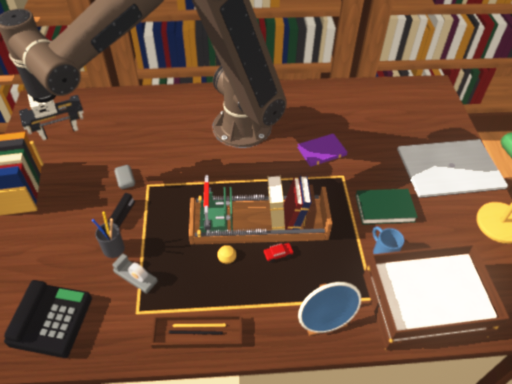

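View pics/top0.png

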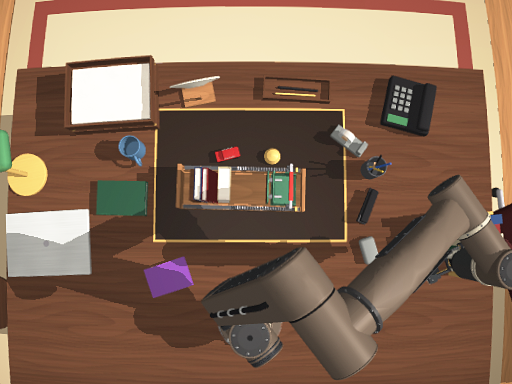

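The scene image shows the rack running left to right, with the red bar at about (207,193), the green follower at (218,215) and the cream, red and blue books at (277–305,205). In the top image the bar is at (291,188).

Things that could be taken for the bar are the red car at scene (278,251) and the dark red book at (292,205). The purple book at (322,150) is the book_b look-alike. I choose the red bar across the green carriage.

Run:
```python
from h import *
T={"bar":((204,193),(291,188)),"front":((229,210),(268,187)),"fol":((218,223),(277,188))}
for k,(s,t) in T.items():
    p,g=tri(ray("scene",s),ray("top",t)); print(k,p.round(3),round(g,4))
for z,px in((.165,(291,188)),(0.079,(268,187)),(0,(277,188)),(0,(238,187))): print(atz("top",px,z).round(3))
im=cv2.imread("pics/top0.png")[150:230,160:320]; im2=cv2.imread("pics/scene0.png")[165:265,175:345]
a=cv2.resize(im,(640,320),interpolation=2); b=cv2.resize(im2,(476,280),interpolation=2)
o=np.zeros((600,640,3),np.uint8);o[:320]=a;o[320:,:476]=b;cv2.imwrite("pics/crop.png",o)
# red pixels in top, bar
t=cv2.imread("pics/top0.png").astype(int);m=(t[...,2]>130)&(t[...,1]<70)&(t[...,0]<70);ys,xs=np.nonzero(m);k=(xs>280)&(xs<305)&(ys>155)&(ys<220)
print(k.sum(),xs[k].mean(),ys[k].mean(),ys[k].min(),ys[k].max());print("fit",np.polyfit(ys[k],xs[k],1),atz("top",(xs[k].mean(),ys[k].mean()),.17))
```

```text
bar [ 0.481 -0.144  0.166] 0.005
front [ 0.493 -0.067  0.085] 0.0024
fol [ 0.496 -0.106  0.019] 0.0054
[ 0.482 -0.141  0.165]
[ 0.494 -0.067  0.079]
[ 0.498 -0.104  0.   ]
[0.502 0.044 0.   ]
26 289.0 184.57692307692307 172 199
fit [8.84389103e-16 2.89000000e+02] [ 0.49279028 -0.13406486  0.17      ]
```

View pics/crop.png

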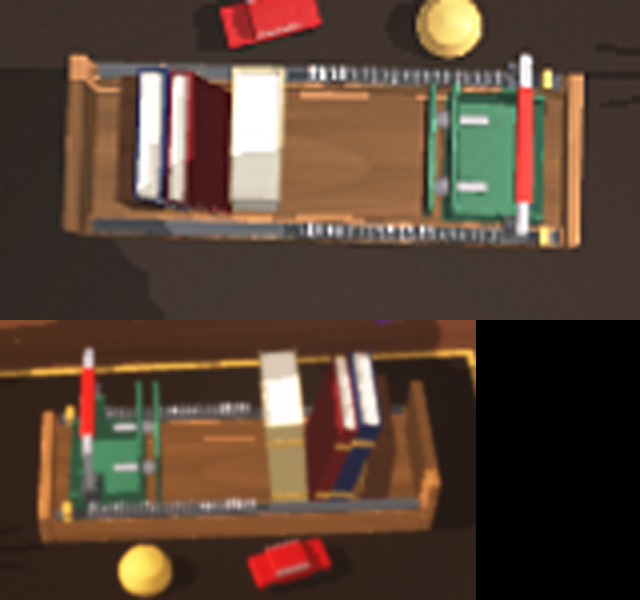

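The crop confirms it: the red bar sits on the green carriage, at about (0.486, -0.141), with the rack yawed 1–1.7°. There is a wide gap between the plate and the cream book. Moving above the bar.

```bash
python3 -m handwheel '[{"delta_pos":[0.5,0.98,0.05],"dr":[0,0,-2.2]},{"delta_pos":[0.5,0.98,0.05],"dr":[0,0,-2.2]},{"delta_pos":[0.5,0.98,0.05],"dr":[0,0,-2.2]},{"delta_pos":[0.5,0.98,0.05],"dr":[0,0,-2.2]},{"delta_pos":[0.5,0.98,0.05],"dr":[0,0,-2.2]},{"delta_pos":[0.5,0.98,0.05],"dr":[0,0,-2.2]},{"delta_pos":[0.5,0.98,0.05],"dr":[0,0,-2.2]},{"delta_pos":[0.5,0.98,0.05],"dr":[0,0,-2.2]},{"delta_pos":[0.5,0.98,0.05],"dr":[0,0,-2.2]},{"delta_pos":[0.5,0.98,0.05],"dr":[0,0,-2.2]}]' -1
python3 -m handwheel '[{"delta_pos":[0.5,0.98,0],"dr":[0,0,0]},{"delta_pos":[0.5,0.98,0],"dr":[0,0,0]},{"delta_pos":[0.5,0.98,0],"dr":[0,0,0]},{"delta_pos":[0.5,0.98,0],"dr":[0,0,0]},{"delta_pos":[0.5,0.98,0],"dr":[0,0,0]},{"delta_pos":[0.5,0.98,0],"dr":[0,0,0]},{"delta_pos":[0,0,0],"dr":[0,0,0]},{"delta_pos":[0,0,0],"dr":[0,0,0]},{"delta_pos":[0,0,0],"dr":[0,0,0]}]'
python3 - <<'E'
from h import *
cal=calibration("wrist"); im=grab_frame("wrist"); cv2.imwrite("pics/w1.png",im[...,::-1])
print(get_state()["eef_pos"],get_state()["ee_rot"],[ (r["location"],r["conf"]) for r in mark_of("wrist","bar_grip")])
t=im.astype(int);m=((t[...,0]>110)&(t[...,1]<70)&(t[...,2]<70)).astype(np.uint8)
n,l,s,c=cv2.connectedComponentsWithStats(m)
for i in range(1,n):
    if s[i,4]>150:
        r=cv2.minAreaRect(np.argwhere(l==i)[:,::-1].astype(np.float32)); b=cv2.boxPoints(r)
        w=[atz("wrist",p,.168,cal).round(4) for p in b]; print(s[i],c[i],atz("wrist",c[i],.168,cal).round(4),w)
E
```

```text
t: 1.8
eef_pos: [0.3881, -0.3365, 0.2609]
ee_rot: [-3.141, 0.001, 3.116]
force: [0.3, -0.0, -0.1]
width: 0.0875
gripper_force: 0.0
t: 2.7
eef_pos: [0.4773, -0.1617, 0.2606]
ee_rot: [-3.142, -0.0, 3.117]
force: [0.1, -0.4, -0.4]
width: 0.0878
gripper_force: 0.0
[ 0.47728817 -0.16190931  0.2606271 ] [-3.14155533e+00  3.95306641e-05  3.11675445e+00] [([280.3, 215.4], 0.85)]
```

View pics/w1.png

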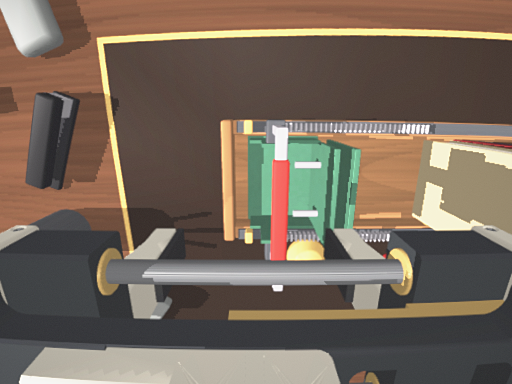

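The wrist image shows the red bar running vertically from about (280,160) to (278,275), close to aligned with the tool. The cream book is at the right edge.

Run:
```python
from h import *
for p in((280.3,215.4),(280.5,160),(279.5,240),(280,124)): print(p,atz("wrist",p,.172).round(4),atz("wrist",p,.165).round(4))
for p in((235,123),(500,128)): print("rail",atz("wrist",p,.063).round(4))
print("front",[(r["location"],round(r["conf"],2),atz("wrist",r["location"],.079).round(4)) for r in mark_of("wrist","follower_front")])
```

```text
(280.3, 215.4) [ 0.4859 -0.1401  0.172 ] [ 0.4885 -0.1395  0.165 ]
(280.5, 160) [ 0.4372 -0.1401  0.172 ] [ 0.4384 -0.1394  0.165 ]
(279.5, 240) [ 0.5094 -0.1407  0.172 ] [ 0.5128 -0.1401  0.165 ]
(280, 124) [ 0.4083 -0.1405  0.172 ] [ 0.4085 -0.1399  0.165 ]
rail [ 0.4095 -0.1838  0.063 ]
rail [0.4186 0.1451 0.063 ]
front [([336.4, 191.1], 0.78, array([ 0.4912, -0.064 ,  0.079 ])), ([281.8, 213.9], 0.67, array([ 0.5188, -0.1298,  0.079 ]))]
```

```bash
python3 -m handwheel '[{"delta_pos":[0.33,0.72,0],"dr":[0,0,0]},{"delta_pos":[0,0,-0.6],"dr":[0,0,0]},{"delta_pos":[0,0,-0.6],"dr":[0,0,0]},{"delta_pos":[0,0,-0.6],"dr":[0,0,0]},{"delta_pos":[0,0,-0.5],"dr":[0,0,0]},{"delta_pos":[0,0,-0.4],"dr":[0,0,0]},{"delta_pos":[0,0,-0.3],"dr":[0,0,0]},{"delta_pos":[0,0,-0.2],"dr":[0,0,0]},{"delta_pos":[0,0,0],"dr":[0,0,0]},{"delta_pos":[0,0,0],"dr":[0,0,0]}]'
python3 -m handwheel '[{"delta_pos":[0,0,0],"dr":[0,0,0]},{"delta_pos":[0,0,0],"dr":[0,0,0]},{"delta_pos":[0,0,0],"dr":[0,0,0]},{"delta_pos":[0,0,0],"dr":[0,0,0]},{"delta_pos":[0,0,0],"dr":[0,0,0]},{"delta_pos":[0,0,0],"dr":[0,0,0]},{"delta_pos":[0,0,0],"dr":[0,0,0]},{"delta_pos":[0,0,0],"dr":[0,0,0]},{"delta_pos":[0,0,0],"dr":[0,0,0]}]' 1 25
```

```text
t: 3.85
eef_pos: [0.4879, -0.1398, 0.165]
ee_rot: [-3.141, 0.001, 3.117]
force: [0.5, -0.2, -0.1]
width: 0.0878
gripper_force: 0.0
t: 4.75
eef_pos: [0.4875, -0.1398, 0.1645]
ee_rot: [-3.142, -0.0, 3.117]
force: [-0.1, 0.1, -0.5]
width: 0.0216
gripper_force: 0.0
```

```bash
python3 -m handwheel '[{"delta_pos":[0,0,0],"dr":[0,0,0]},{"delta_pos":[0,0,0],"dr":[0,0,0]},{"delta_pos":[0,0,0],"dr":[0,0,0]},{"delta_pos":[0,0,0],"dr":[0,0,0]}]'
python3 -m handwheel '[{"delta_pos":[0,0,0.1],"dr":[0,0,0]},{"delta_pos":[0,0,0.1],"dr":[0,0,0]},{"delta_pos":[0,0,0.1],"dr":[0,0,0]},{"delta_pos":[0,0,0.05],"dr":[0,0,0]},{"delta_pos":[0,0,0],"dr":[0,0,0]},{"delta_pos":[0,0,0],"dr":[0,0,0]},{"delta_pos":[0,0,0],"dr":[0,0,0]}]'
```

```text
t: 5.15
eef_pos: [0.4875, -0.1398, 0.1646]
ee_rot: [-3.142, -0.0, 3.117]
force: [-0.7, -0.4, -0.2]
width: 0.0141
gripper_force: 25.0
t: 5.85
eef_pos: [0.4875, -0.1397, 0.1749]
ee_rot: [3.142, -0.0, 3.117]
force: [1.6, -0.3, -6.1]
width: 0.0139
gripper_force: 25.0
```

```bash
python3 -m handwheel '[{"delta_pos":[0.007,0.25,0],"dr":[0,0,0]},{"delta_pos":[0.007,0.25,0],"dr":[0,0,0]},{"delta_pos":[0.007,0.25,0],"dr":[0,0,0]},{"delta_pos":[0.007,0.25,0],"dr":[0,0,0]},{"delta_pos":[0.007,0.25,0],"dr":[0,0,0]},{"delta_pos":[0.007,0.25,0],"dr":[0,0,0]},{"delta_pos":[0.007,0.25,0],"dr":[0,0,0]},{"delta_pos":[0.007,0.25,0],"dr":[0,0,0]},{"delta_pos":[0,0,0],"dr":[0,0,0]},{"delta_pos":[0,0,0],"dr":[0,0,0]}]'
python3 - <<'E'
from h import *
im=grab_frame("top"); c=im[150:230,160:320]; s=grab_frame("scene")[165:265,175:345]
o=np.zeros((600,640,3),np.uint8);o[:320]=cv2.resize(c,(640,320),interpolation=2);o[320:,:476]=cv2.resize(s,(476,280),interpolation=2)
cv2.imwrite("pics/c2.png",o[...,::-1])
E
```

```text
t: 6.85
eef_pos: [0.4891, -0.0792, 0.1749]
ee_rot: [3.141, -0.0, 3.118]
force: [-0.5, 1.5, -5.2]
width: 0.0139
gripper_force: 25.0
```

View pics/c2.png

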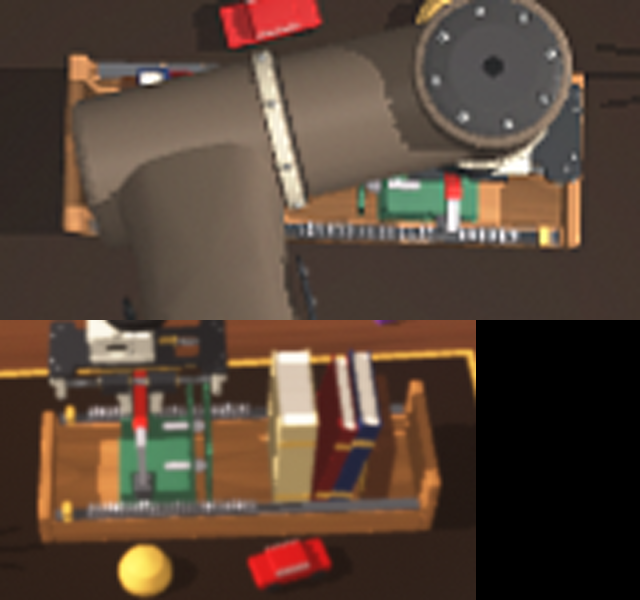

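The scene crop shows the carriage moved with the bar at crop (141,420). The plate face is at x≈211, and the cream book's near face at x≈272, a gap of roughly 65 mm.

```bash
python3 -m handwheel '[{"delta_pos":[0.006,0.2,0],"dr":[0,0,0]},{"delta_pos":[0.006,0.2,0],"dr":[0,0,0]},{"delta_pos":[0.006,0.2,0],"dr":[0,0,0]},{"delta_pos":[0.006,0.2,0],"dr":[0,0,0]},{"delta_pos":[0.006,0.2,0],"dr":[0,0,0]},{"delta_pos":[0.006,0.2,0],"dr":[0,0,0]},{"delta_pos":[0.006,0.2,0],"dr":[0,0,0]},{"delta_pos":[0.003,0.1,0],"dr":[0,0,0]}]'
python3 -m handwheel '[{"delta_pos":[0.002,0.08,0],"dr":[0,0,0]},{"delta_pos":[0.002,0.08,0],"dr":[0,0,0]},{"delta_pos":[0.002,0.08,0],"dr":[0,0,0]}]'
python3 -m handwheel '[{"delta_pos":[0.002,0.08,0],"dr":[0,0,0]},{"delta_pos":[0.002,0.08,0],"dr":[0,0,0]},{"delta_pos":[0.002,0.08,0],"dr":[0,0,0]}]'
python3 -c "
from h import *
o=cv2.resize(grab_frame('scene')[165:265,175:345],(680,400),interpolation=2);cv2.imwrite('pics/c3.png',o[...,::-1])"
```

```text
t: 7.75
eef_pos: [0.4902, -0.0342, 0.1749]
ee_rot: [-3.142, -0.001, 3.118]
force: [-2.4, -2.5, -6.2]
width: 0.0134
gripper_force: 25.0
t: 8.05
eef_pos: [0.4905, -0.0275, 0.175]
ee_rot: [-3.141, -0.001, 3.117]
force: [-3.3, -2.0, -5.7]
width: 0.0139
gripper_force: 25.0
t: 8.35
eef_pos: [0.4907, -0.0203, 0.1749]
ee_rot: [-3.141, -0.001, 3.117]
force: [-2.2, -1.6, -5.7]
width: 0.0137
gripper_force: 25.0
```

View pics/c3.png

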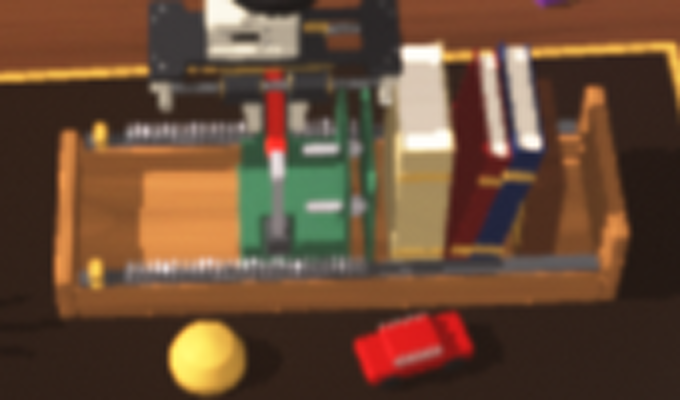

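The plate at crop x≈375 is about 12 mm short of the cream book at x≈390. Friction reads about 2 N. I'll keep going in small steps.

```bash
python3 -m handwheel '[{"delta_pos":[0,0.08,0],"dr":[0,0,0]},{"delta_pos":[0,0.08,0],"dr":[0,0,0]},{"delta_pos":[0,0.08,0],"dr":[0,0,0]},{"delta_pos":[0,0.08,0],"dr":[0,0,0]},{"delta_pos":[0,0.08,0],"dr":[0,0,0]}]'
python3 -m handwheel '[{"delta_pos":[0,0.07,0],"dr":[0,0,0]},{"delta_pos":[0,0.07,0],"dr":[0,0,0]}]'
python3 -m handwheel '[{"delta_pos":[0,0.07,0],"dr":[0,0,0]},{"delta_pos":[0,0.07,0],"dr":[0,0,0]}]'
```

```text
t: 8.9
eef_pos: [0.491, -0.0081, 0.1751]
ee_rot: [3.142, 0.0, 3.117]
force: [-2.8, -1.0, -6.1]
width: 0.0138
gripper_force: 25.0
t: 9.1
eef_pos: [0.491, -0.0041, 0.1751]
ee_rot: [-3.141, 0.0, 3.118]
force: [-1.7, -3.7, -5.4]
width: 0.0139
gripper_force: 25.0
t: 9.3
eef_pos: [0.4911, -0.0002, 0.1752]
ee_rot: [-3.141, 0.0, 3.118]
force: [0.4, -5.3, -4.7]
width: 0.0138
gripper_force: 25.0
```

```bash
for i in 1; do python3 -m handwheel '[{"delta_pos":[0.002,0.07,0],"dr":[0,0,0]},{"delta_pos":[0.002,0.07,0],"dr":[0,0,0]}]'; done | grep -E "eef_pos|force:"
python3 -m handwheel '[{"delta_pos":[0.002,0.07,0],"dr":[0,0,0]},{"delta_pos":[0.002,0.07,0],"dr":[0,0,0]}]'| grep -E "eef_pos|force:"
python3 -c "
from h import *
o=cv2.resize(grab_frame('scene')[165:265,175:345],(680,400),interpolation=2);cv2.imwrite('pics/c4.png',o[...,::-1])"
```

```text
eef_pos: [0.4912, 0.004, 0.1752]
force: [-0.7, -4.9, -6.2]
gripper_force: 25.0
eef_pos: [0.4913, 0.0082, 0.1752]
force: [-0.1, -4.9, -4.8]
gripper_force: 25.0
```

View pics/c4.png

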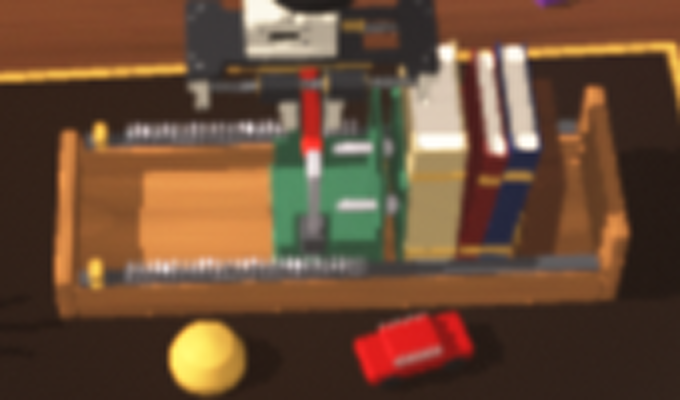

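The plate now touches the cream book and the row is straightening. The bottom of the blue book, at crop (505,250), still has room before the block.

```bash
python3 -m handwheel '[{"delta_pos":[0.002,0.07,0],"dr":[0,0,0]},{"delta_pos":[0.002,0.07,0],"dr":[0,0,0]}]'| grep -E "eef_pos|force:"
python3 -m handwheel '[{"delta_pos":[0.002,0.07,0],"dr":[0,0,0]},{"delta_pos":[0.002,0.07,0],"dr":[0,0,0]}]'| grep -E "eef_pos|force:"
python3 -m handwheel '[{"delta_pos":[0.002,0.07,0],"dr":[0,0,0]},{"delta_pos":[0.002,0.07,0],"dr":[0,0,0]}]'| grep -E "eef_pos|force:"
```

```text
eef_pos: [0.4914, 0.0125, 0.1752]
force: [-0.7, -6.5, -5.7]
gripper_force: 25.0
eef_pos: [0.4916, 0.0167, 0.1752]
force: [-1.1, -6.1, -6.2]
gripper_force: 25.0
eef_pos: [0.4917, 0.0209, 0.1752]
force: [0.1, -5.0, -5.8]
gripper_force: 25.0
```

```bash
python3 -m handwheel '[{"delta_pos":[0.002,0.07,0],"dr":[0,0,0]},{"delta_pos":[0.002,0.07,0],"dr":[0,0,0]}]'| grep -E "eef_pos|force:"
python3 -m handwheel '[{"delta_pos":[0.002,0.06,0],"dr":[0,0,0]},{"delta_pos":[0.002,0.06,0],"dr":[0,0,0]}]'| grep -E "eef_pos|force:"
python3 -c "
from h import *
o=cv2.resize(grab_frame('scene')[165:265,175:345],(680,400),interpolation=2);cv2.imwrite('pics/c5.png',o[...,::-1])"
```

```text
eef_pos: [0.4917, 0.0247, 0.1752]
force: [0.4, -8.9, -5.1]
gripper_force: 25.0
eef_pos: [0.4918, 0.0277, 0.1752]
force: [0.1, -11.4, -5.6]
gripper_force: 25.0
```

View pics/c5.png

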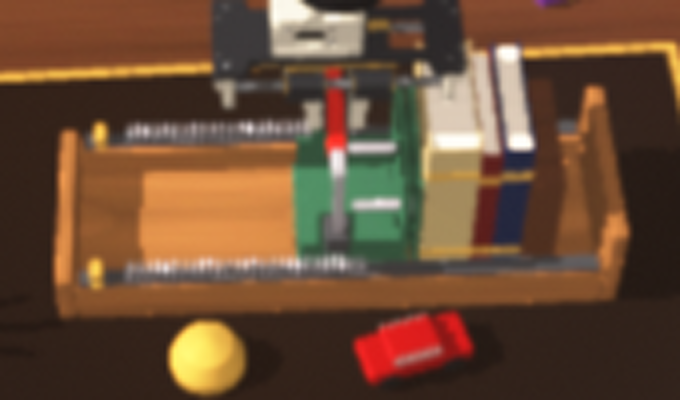

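The books now stand upright against the block, with a net push of about 9.5 N. I'll let it settle and read again.

```bash
python3 -m handwheel '[{"delta_pos":[0,0,0],"dr":[0,0,0]},{"delta_pos":[0,0,0],"dr":[0,0,0]},{"delta_pos":[0,0,0],"dr":[0,0,0]}]'| grep -E "eef_pos|force:"
python3 -m handwheel '[{"delta_pos":[0,-0.03,0],"dr":[0,0,0]},{"delta_pos":[0,-0.03,0],"dr":[0,0,0]},{"delta_pos":[0,0,0],"dr":[0,0,0]},{"delta_pos":[0,0,0],"dr":[0,0,0]}]'| grep -E "eef_pos|force:"
```

```text
eef_pos: [0.4918, 0.0279, 0.1752]
force: [0.8, -8.9, -5.3]
gripper_force: 25.0
eef_pos: [0.4918, 0.0262, 0.1751]
force: [-0.7, -8.3, -6.1]
gripper_force: 25.0
```

Half-way is at about y=0.0245. The notches lie at -0.1398+6k mm, so near 0.0222 (about 5 N) and 0.0282 (about 10 N). I choose 0.0222.

```bash
python3 -m handwheel '[{"delta_pos":[0,-0.05,0],"dr":[0,0,0]},{"delta_pos":[0,-0.05,0],"dr":[0,0,0]},{"delta_pos":[0,-0.03,0],"dr":[0,0,0]},{"delta_pos":[0,0,0],"dr":[0,0,0]},{"delta_pos":[0,0,0],"dr":[0,0,0]}]'| grep -E "eef_pos|force:"
python3 -m handwheel '[{"delta_pos":[0,0,-0.07],"dr":[0,0,0]},{"delta_pos":[0,0,-0.07],"dr":[0,0,0]},{"delta_pos":[0,0,-0.07],"dr":[0,0,0]},{"delta_pos":[0,0,-0.07],"dr":[0,0,0]},{"delta_pos":[0,0,-0.05],"dr":[0,0,0]},{"delta_pos":[0,0,0],"dr":[0,0,0]},{"delta_pos":[0,0,0],"dr":[0,0,0]}]'| grep -E "eef_pos|force:"
```

```text
eef_pos: [0.4917, 0.0228, 0.1751]
force: [-1.0, -5.8, -5.8]
gripper_force: 25.0
eef_pos: [0.4917, 0.0228, 0.1652]
force: [-1.7, -5.6, -5.0]
gripper_force: 25.0
```

```bash
python3 -m handwheel '[{"delta_pos":[0,0,-0.02],"dr":[0,0,0]},{"delta_pos":[0,-0.02,0],"dr":[0,0,0]},{"delta_pos":[0,0,0],"dr":[0,0,0]},{"delta_pos":[0,0,0],"dr":[0,0,0]}]'| grep -E "eef_pos|force:"
```

```text
eef_pos: [0.4917, 0.0224, 0.1646]
force: [-2.1, -5.7, -4.8]
gripper_force: 25.0
```

```bash
python3 -m handwheel '[{"delta_pos":[0,0,0],"dr":[0,0,0]},{"delta_pos":[0,0,0],"dr":[0,0,0]},{"delta_pos":[0,0,0],"dr":[0,0,0]},{"delta_pos":[0,0,0],"dr":[0,0,0]},{"delta_pos":[0,0,0],"dr":[0,0,0]},{"delta_pos":[0,0,0],"dr":[0,0,0]},{"delta_pos":[0,0,0],"dr":[0,0,0]}]' -0.2
python3 -m handwheel '[{"delta_pos":[0,0,0.2],"dr":[0,0,0]},{"delta_pos":[0,0,0.5],"dr":[0,0,0]},{"delta_pos":[0,0,0.9],"dr":[0,0,0]},{"delta_pos":[0,0,0.9],"dr":[0,0,0]},{"delta_pos":[0,0,0.9],"dr":[0,0,0]},{"delta_pos":[0,-0.9,0.5],"dr":[0,0,0]},{"delta_pos":[0,-0.9,0],"dr":[0,0,0]},{"delta_pos":[0,-0.9,0],"dr":[0,0,0]},{"delta_pos":[0,0,0],"dr":[0,0,0]},{"delta_pos":[0,0,0],"dr":[0,0,0]}]'
python3 -c "
from h import *
cal=calibration('wrist'); w=grab_frame('wrist'); s=cv2.resize(grab_frame('scene')[165:265,175:345],(510,300),interpolation=2)
for q in ('bar_grip','follower_front'): print(q,[(r['location'],round(r['conf'],2),atz('wrist',r['location'],.165,cal).round(4)) for r in (grab_frame('wrist') is not None and mark_of('wrist',q))[:2]])
o=np.zeros((600,512,3),np.uint8);o[:300,:510]=s;o[300:]=w[80:380];cv2.imwrite('pics/c6.png',o[...,::-1])"
```

```text
t: 13.8
eef_pos: [0.4918, 0.0226, 0.1646]
ee_rot: [3.142, 0.0, 3.118]
force: [0.1, 0.2, -0.5]
width: 0.0525
gripper_force: 0.0
t: 14.8
eef_pos: [0.4917, -0.0589, 0.2819]
ee_rot: [3.141, 0.0, 3.116]
force: [0.7, 0.4, 0.8]
width: 0.0523
gripper_force: 0.0
bar_grip [([340.3, 196.1], 0.65, array([0.4926, 0.0236, 0.165 ]))]
follower_front []
```

View pics/c6.png

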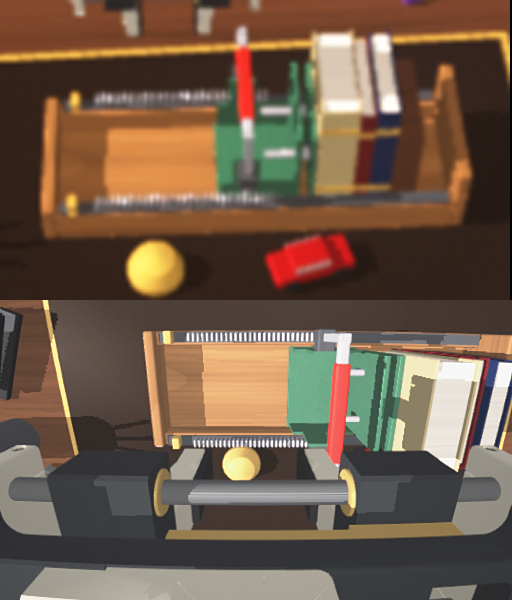

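The scene crop shows the books upright, the plate against the cream book, and the bar down and free of the gripper. The bar is still at y≈0.023, so the notch is holding, and the car and paperweight have not moved.

```bash
python3 -c "
from station import *
print(job_done())"
```

```text
the job is handed in; nothing more can be done
None
```

I've handed the job in, but no verdict came back: the books stand upright, the follower's plate presses on the cream book with roughly 5 N (my estimate), the release bar is down in a notch and let go, and nothing else I could see in the final pictures had moved.

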